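# Kit the caster housing and hold out the ball tray

## Robot

A 6-joint arm with a two-finger parallel gripper is mounted at the origin on the work surface. World frame = base frame: x ahead of the robot, y to its left, z up, the work surface at z = 0. Lengths are in mm, angles in rad, forces in N, time in s.
With the tool pointing down it reaches from about 350 to 775 mm from the base axis. Payload 7.3 kg.
Tool frame: the origin (TCP) lies at the very end of the fingers, on their centre line; the grasp point (between the pads) lies 19 mm behind it; x points along the fingers, y is the direction in which the jaws open and shut, and the axes are right-handed (so a half turn about x gives the same grasp; the last joint's range is limited). The gripper opens to 92 mm and grips with 3 to 60 N. Pads are 19 mm wide; open, the fingers measure 130 mm over their backs; the gripper's body (75 mm by 190 mm) begins 47 mm behind the grasp point.
Start: joints at [-1.373, 0.342, 1.524, -0, 1.275, -0.146], TCP at [176.983, -494.289, 226.741] pointing down, gripper open.
Joint ranges: [-2.53, 2.53], [-0.77, 2.02], [0.04, 2.7], [-1, 4.14], [0.28, 2.66], [-3.11, 3.11]. Speed limits (rad/s): [2.57, 2.57, 3.14, 3.14, 3.14, 3.14].

## Interface

Orientations are given as [roll, pitch, yaw] about the fixed x, y, z axes, in that order (R = Rz(yaw) Ry(pitch) Rx(roll)).
In Python, from plant import bot gives the robot as it stands.
- The arm moves only by the tool step_arm, never from a script. Its argument "targets" is a list that holds one entry, the list of rows, each a list of 4 numbers: the shift along the tool's x, y, z in m, then the turn about the tool's x in degrees. A call has exactly 5 rows; each row is the pose to reach, as a shift and turn from the pose measured when the call began, along the tool's axes at that moment; what a row does not reach only later rows make up. A row lasts 1/12 s, in which the tool goes at most 41.7 mm and 7.16 degrees, less where a joint would pass 70% of its speed; a pose out of reach is approached as far as the arm can. A call with a gripper value outside its range is refused whole. "jaw" is the closure, from 0 (fully open) to 1 (shut), set as the call begins (left out, the last holds). The fingers move at their own pace and stop on an object; the grip force is fixed at half the most. Time passes only in rows, so rows that repeat a pose let the fingers close, or fill a call up. It gives the time, the measured TCP pose, the force and the opening at its end, in the units of the state.
- bot.get_obs(): the state, without advancing time (a new reading comes with each control period).
- bot.capture(name): name is "side" or "top"; returns a dict with "color" (420x560x3 uint8, red, green, blue), "depth" (420x560 float32, mm along the optical axis (not along the pixel's ray), 0 where there is no reading), "fov_y" (degrees; the focal length in pixels is half the picture's height over the tangent of half this angle, whatever the lens; pixels are square), "cx", "cy" (the principal point, pixels), "rvec" (rotation vector, rad) and "tvec" (3), from world to camera coordinates, as OpenCV has them. Camera axes: x right, y down, z forward; pixel columns grow to the right and rows downward; lengths in mm; the calibration is good to about 2 mm. A picture is of the moment at which its call begins.
- bot.close_job(): hands the job in, once; it reports no verdict.
The state is a dict: "time": time; "joint_positions": joint angles; "dq": joint speeds; "tau": joint torques, N m; "tool_pos": TCP position; "tcp_rot": TCP orientation; "contact_force": force on the tool from outside, world axes, zero at the start; "moment": the same for the moment, N m; "grip_width": finger opening in mm.
Only numpy, scipy, OpenCV 4.12 (cv2) and the standard library are available. Lean on these libraries where they do the work, as an engineer would, in place of code of your own. Each camera call takes 0.05 s, during which the arm holds its last target. There are 200 camera calls.

## Task

Seat the brass caster housing fully down on the two brass pegs of the green carry tray and let go of it. Then lift the tray by its blue handle, without letting the loose steel ball out of its pocket or the housing off its pegs, carry it to the window sash and finish while still holding it there: level, still, the handle over the sash's square silvery corner plate and the tray's underside about 120 mm above the bench, resting on nothing. Leave everything else where it stands.

Things in the scene. Friction and masses are not known exactly. Their poses are not given: they have to be found in the camera images.
- housing_center (a point): Centre of the loose brass housing (about 0.13 kg), 28 mm above its underside. Upright: flange 40 (x) x 76 (y) x 6 mm, on it a body 36 (x) x 32 (y) mm up to 56 mm above the underside, dark round mouth on top. Two 11 mm through holes in the flange, 27 mm either side of centre along y. Same after a half turn. Grip across x (36 mm), high on the body. Its place is swapped with block and jar.
- tray_seat (a point): Seat on the loose tray, tray axes: point on top of the board half-way between the brass pegs, which stand 27 mm either side of it along y, 8 mm thick, 15 mm high, tops tapered. The housing fits upright with its y along the tray's y (either way round); fully home its underside lies on the board, its centre 28 mm above this point.
- tray_grip (a point): Grip point on the axis of the tray's blue handle, tray axes, 105 mm above the tray's underside. Tray (about 0.3 kg empty): green board 100 (x) x 240 (y) x 15 mm; handle: post 40 (x) x 22 (y) mm in its middle, top 120 mm above the underside. Peg seat at y = -75 mm, ball pocket at y = +75 mm from the post's axis. Loaded, it balances near the handle.
- tray_pocket (a point): Where the centre of the ball is when it lies in the middle of its pocket, 32 mm above the tray's underside. The pocket is a black cup, inside diameter 24 mm, its rim only 4 mm above its floor: the ball rolls out if the tray is tipped by some 40 degrees, or less when jerked.
- ball_center (a point): Centre of the loose steel ball, 30 mm in diameter, 0.11 kg, lying in the pocket.
- corner_plate (a point): Centre of the top of the silvery steel plate, 44 x 44 mm, on the near left corner of the dark wooden window sash that lies on the bench. It is 38 mm above the bench. The sash is fixed, 330 (x) x 285 (y) mm, 36 mm thick, and runs from this corner towards its own +x and -y.
- block_center (a point): Centre of a loose wooden block 80 x 45 x 45 mm: leave alone.
- jar_center (a point): Centre of a loose glass jar, 54 mm in diameter, 70 mm high: leave alone.
- brush: Loose paint brush, 190 mm long, lying at the far side of the bench: leave alone.
- glue_center (a point): Centre of a loose white glue bottle, 56 mm in diameter, 90 mm high: leave alone.
- tin_center (a point): Centre of a loose white paint tin, 90 mm in diameter, 100 mm high: leave alone.
Mind the look-alikes: they are no part of the job. Leave any red look-alike of the part that bears housing_center alone.

How it is judged:
By the outcome, as a careful person would: the job done as asked, in the order asked, and still so for the second after the job is handed in, while the arm keeps its last pose, push and grip.
It also fails if it takes over 72 s, if anything falls off the work surface, if the arm or the gripper's body presses on something with over 40 N, if the wrist force passes 120 N, or if a joint passes its speed limit or range.

## Working session

There is one attempt and no reset: what is moved stays moved. The work goes in short steps, Python scripts to look and compute and a tool call to move; the robot and the scene stay as the last step left them, time stands still between calls to the robot, and variables do not carry over. Pictures are saved under pics/ and viewed, about 8 in all and at most 12, crops included, and the job is handed in when it is done.

Besides the shell and the picture viewer there is one more tool, called after "Call:" by a JSON object that holds its "api" and its "payload". step_arm: Moves the arm, as the interface text tells. Its arguments: {"type":"object","properties":{"targets":{"type":"array","items":{"type":"array","items":{"type":"array","items":{"type":"number"}}}},"jaw":{"type":"number"}},"required":["targets"]}

```bash
mkdir -p pics; ls
cat > h.py <<'E'
import numpy as np, cv2
from plant import bot
from scipy.spatial.transform import Rotation as R
def snap(name,fn=None):
    c=bot.capture(name)
    c['K']=210/np.tan(np.radians(c['fov_y'])/2)
    c['R']=cv2.Rodrigues(np.array(c['rvec'],float))[0]; c['t']=np.array(c['tvec'],float).ravel()
    if fn: cv2.imwrite('pics/'+fn,c['color'][:,:,::-1])
    return c
def cloud(c):
    z=c['depth'].astype(float); v,u=np.mgrid[:z.shape[0],:z.shape[1]]
    P=np.stack([(u-c['cx'])/c['K']*z,(v-c['cy'])/c['K']*z,z],-1)
    W=(P-c['t'])@c['R']; W[z==0]=np.nan; return W
def ray(c,u,v,h):
    d=c['R'].T@np.array([(u-c['cx'])/c['K'],(v-c['cy'])/c['K'],1]); o=-c['R'].T@c['t']
    return o+d*(h-o[2])/d[2]
def proj(c,p):
    q=c['R']@np.array(p)+c['t']; return c['K']*q[:2]/q[2]+[c['cx'],c['cy']]
def tool():
    o=bot.get_obs(); return np.array(o['tool_pos']),R.from_euler('xyz',o['tcp_rot']).as_matrix(),o
E
python3 - <<'E'
from h import *
for n in('top','side'):
    c=snap(n,n+'1.png'); print(n,c['fov_y'],c['cx'],c['cy'],-c['R'].T@c['t'],c['R'][2])
p,r,o=tool(); print(p,r,o)
E
```

```text
pics
top 56.215052091101775 274.6747097134244 208.45790631614878 [ 460.30713786  -44.97725508 1282.4754584 ] [ 0.08530623 -0.00588613 -0.99633739]
side 46.4583655920463 276.9093006471732 211.80209325540994 [-19.3870163  937.02895644 746.2088622 ] [ 0.43138455 -0.74806891 -0.50428193]
[ 176.9111759  -493.90582879  226.11459444] [[-2.94719022e-04  3.37126666e-01 -9.41459252e-01]
 [ 1.36289779e-03 -9.41458284e-01 -3.37126746e-01]
 [-9.99999028e-01 -1.38247040e-03 -1.82003524e-04]] {'time': 0.1, 'joint_positions': array([-1.37297787e+00,  3.42656650e-01,  1.52491577e+00, -2.20759969e-05,
        1.27541447e+00, -1.46038539e-01]), 'dq': array([ 0.00109699, -0.00135123, -0.00266411,  0.00070406,  0.00051318,
       -0.00121975]), 'tau': array([ 1.67456783e-03, -4.32005739e+01, -2.44694030e+01,  7.18666962e-02,
        5.26275916e-02, -5.12166002e-05]), 'tool_pos': array([ 176.9111759 , -493.90582879,  226.11459444]), 'tcp_rot': array([-1.70169449,  1.56940193,  1.78376161]), 'contact_force': array([-0.37948591, -1.16758136,  0.92272041]), 'moment': array([-0.03592192, -0.01513544, -0.07006667]), 'grip_width': 92.16001370953698}
```

View pics/top1.png

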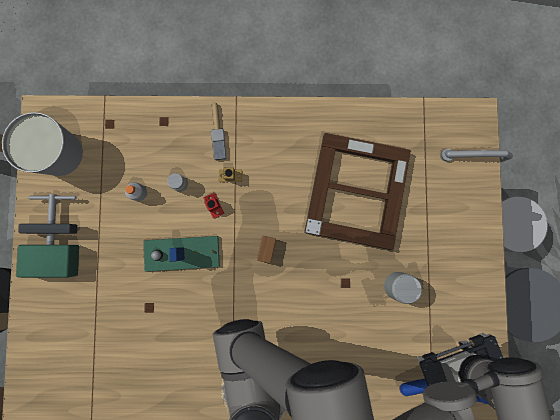

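View pics/side1.png

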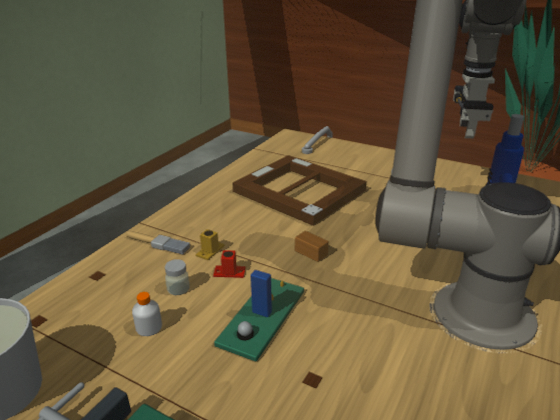

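Top view: brass housing at (229,175), red look-alike at (213,205). The tray is at (181,253), with its handle at (176,254), ball at (156,255) and pegs near (215,250). The square corner plate is at (313,227); the other two plates are oblong. Candidates for the housing are brass (229,175) and red (213,205), so I choose the brass one. Side view agrees: brass (208,243), red (229,265), tray (261,318).

```bash
cat > m.py <<'E'
from h import *
def rect(c,mask,h,k=1):
    n,l,s,_=cv2.connectedComponentsWithStats(mask.astype(np.uint8)); out=[]
    for i in sorted(range(1,n),key=lambda i:-s[i,4])[:k]:
        v,u=np.nonzero(l==i)
        W=np.array([ray(c,a,b,h)[:2] for a,b in zip(u,v)],np.float32)
        (x,y),(w,g),a=cv2.minAreaRect(W); out.append((np.round([x,y,w,g,a],1).tolist(),int(s[i,4]),np.round([u.mean(),v.mean()],1).tolist()))
    return out
E
python3 - <<'E'
from m import *
c=snap('top'); W=cloud(c); Z=W[...,2]; hsv=cv2.cvtColor(c['color'],cv2.COLOR_RGB2HSV); H,S,V=hsv[...,0],hsv[...,1],hsv[...,2]
def box(x0,y0,x1,y1):
    m=np.zeros(H.shape,bool); m[y0:y1,x0:x1]=1; return m
b=box(138,228,228,278)
print('tray',rect(c,b&(((H>60)&(H<95)&(S>90))&(Z<30)),15,2), np.nanmedian(Z[b&(H>60)&(H<95)&(S>90)]))
hb=box(160,240,195,268)&(Z>105); print('handle',rect(c,hb,120), np.nanmedian(Z[hb]), np.nanmean(W[hb],0))
bb=box(140,240,168,270)&(Z>25); print('ballZ',np.nanmax(Z[bb]),rect(c,bb,32))
pg=box(200,235,222,270)&(H>15)&(H<32)&(S>110)&(Z<60); print('peg',rect(c,pg,30,3))
g=box(212,160,245,192)
for zl,zh,hh in((40,75,56),(2,15,6)):
    m=g&(Z>zl)&(Z<zh); print('housing',zl,rect(c,m,hh),np.nanmedian(Z[m]))
m=g&(Z>4)&(Z<75);print(np.nanmax(Z[g]))
pl=box(300,212,330,242)&(S<60)&(V>130); print('plate',rect(c,pl,38),np.nanmedian(Z[pl]))
rd=box(195,185,230,225)&(Z>40); print('red',rect(c,rd,56))
bl=box(250,225,292,272)&(Z>30); print('block',rect(c,bl,45))
j=box(160,165,192,195)&(Z>40); print('jar',rect(c,j,70))
gl=box(118,175,150,205)&(Z>40);print('glue',rect(c,gl,70))
bg=c['color'][:,:,::-1]
a=cv2.resize(bg[150:225,180:260],None,fx=5,fy=5,interpolation=2); d=cv2.resize(bg[220:285,135:235],None,fx=4,fy=4,interpolation=2)
o=np.zeros((375,800,3),np.uint8); o[:375,:400]=a; o[:260,400:]=d; cv2.imwrite('pics/crop1.png',o)
E
```

```text
tray [([424.0, 246.1, 97.3, 236.5, 3.7], 1702, [181.8, 252.6]), ([399.3, 204.7, 0.0, 0.0, 0.0], 1, [194.0, 261.0])] 13.403637306864228
handle [([423.2, 245.9, 38.2, 23.4, 1.5], 114, [172.7, 254.4])] 117.20489585556236 [423.24458381 247.57224796 116.92131164]
ballZ 48.92348571264297 [([418.5, 323.0, 25.1, 28.5, 0.2], 73, [155.5, 254.9])]
peg [([430.0, 143.9, 3.1, 3.2, 0.2], 4, [212.5, 251.5])]
housing 40 [([676.9, 93.8, 38.1, 28.4, 0.8], 113, [228.4, 173.1])] 54.64592537118247
housing 2 [([679.3, 69.7, 39.8, 29.4, 0.3], 67, [237.9, 175.9])] 3.913163068864245
61.39629675471131
plate [([510.7, -174.0, 42.9, 42.9, 78.9], 174, [313.0, 226.3])] 36.54125438391324
red [([579.1, 147.5, 32.5, 36.2, 27.1], 126, [211.0, 203.8])]
block [([438.7, -25.4, 44.5, 79.4, 77.6], 363, [266.0, 249.1])]
jar [([648.6, 254.9, 53.6, 48.1, 45.6], 233, [175.7, 181.2])]
glue [([618.2, 387.2, 53.1, 55.9, 0.3], 262, [133.3, 190.6])]
```

View pics/crop1.png

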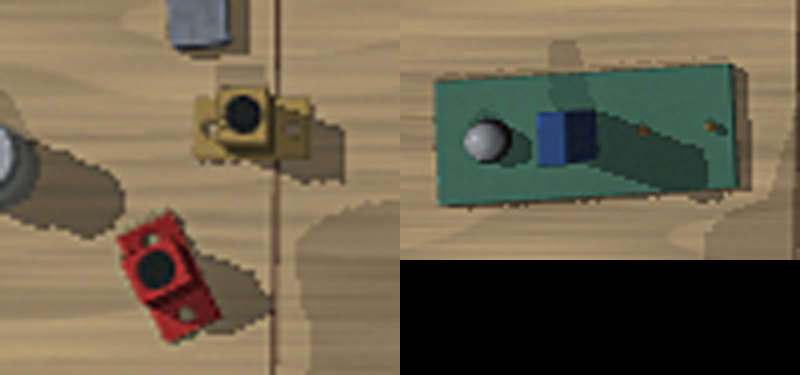

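The crop confirms the brass housing, with its mouth at about crop (243,115) and two flange holes. It stands at about (677,93) with yaw near 0. Tray axis (424,246) with yaw of about 3.7°. Moving to the housing.

Call:
{"api": "step_arm", "payload": {"targets": [[[0,-0.02,-0.035,-7],[0,-0.04,-0.07,-14],[0,-0.06,-0.104,-21],[0,-0.08,-0.139,-28],[0,-0.1,-0.174,-35]]], "jaw": 0}}

```text
time: 0.57
tool_pos: [307.7, -339.5, 226.2]
tcp_rot: [-2.301, 1.569, 1.801]
contact_force: [0.5, -0.5, -0.5]
grip_width: 92.0
```

Call:
{"api": "step_arm", "payload": {"targets": [[[0,0.004,-0.04,-7],[0,0.008,-0.08,-14],[0,0.011,-0.12,-21],[0,0.015,-0.16,-28],[0,0.018,-0.2,-35]]]}}

```text
time: 0.98
tool_pos: [438.0, -184.2, 226.3]
tcp_rot: [-2.894, 1.569, 1.825]
contact_force: [0.6, 0.2, -0.1]
grip_width: 91.5
```

Call:
{"api": "step_arm", "payload": {"targets": [[[0,0.026,-0.031,0],[0,0.052,-0.061,0],[0,0.077,-0.092,0],[0,0.103,-0.122,0],[0,0.129,-0.153,0]]]}}

```text
time: 1.4
tool_pos: [567.0, -28.6, 226.3]
tcp_rot: [-2.629, 1.569, 2.09]
contact_force: [1.6, -0.9, 0.5]
grip_width: 91.7
```

```bash
cat > go.py <<'E'
# usage: go.py x y z yaw  -> remaining shift in tool axes (m) and turn; yaw = angle of tool y axis, deg
import sys; from h import *
p,r,o=tool(); t=np.array(list(map(float,sys.argv[1:4])))
a=np.degrees(np.arctan2(r[1,1],r[0,1])); turn=-((float(sys.argv[4])-a+180)%360-180)
print('t',o['time'],'p',p.round(1),'yaw',a.round(2),'tilt',np.degrees(np.arccos(-r[2,0])).round(2),'F',np.round(o['contact_force'],1),'w',round(o['grip_width'],1))
print('shift m',((t-p)@r/1000).round(4),'turn',turn.round(2))
E
python3 go.py 677 93 110 0.5
python3 - <<'E'
from m import *
c=snap('side','side2.png'); W=cloud(c); Z=W[...,2]; H,S,V=cv2.split(cv2.cvtColor(c['color'],cv2.COLOR_RGB2HSV))
m=np.zeros(H.shape,bool); m[225:262,192:222]=1; m&=(H>15)&(H<32)&(S>120)
for lo,hi in((2,9),(52,60)):
    q=W[m&(Z>lo)&(Z<hi)]; print(lo,len(q),q.min(0).round(),q.max(0).round(),cv2.minAreaRect(q[:,:2].astype(np.float32)))
E
```

```text
t 1.4 p [567.  -28.6 226.3] yaw 0.36 tilt 0.09 F [ 1.6 -0.9  0.5] w 91.7
shift m [ 0.1164  0.1109 -0.1207] turn -0.14
2 242 [623. -23.   2.] [790. 152.   9.] ((705.5487060546875, 70.4014892578125), (82.91072082519531, 183.5860595703125), 35.430423736572266)
52 85 [656.  78.  53.] [695. 113.  60.] ((675.8372802734375, 95.59831237792969), (38.87057876586914, 34.89606857299805), 1.0990431308746338)
```

Call:
{"api": "step_arm", "payload": {"targets": [[[0.02,0.022,-0.024,0],[0.04,0.044,-0.048,0],[0.06,0.066,-0.073,0],[0.08,0.088,-0.097,0],[0.1,0.11,-0.122,0]]]}}

```text
time: 1.87
tool_pos: [680.2, 101.7, 125.3]
tcp_rot: [2.834, 1.566, 1.273]
contact_force: [-0.8, -0.3, 0.5]
grip_width: 92.1
```

```bash
python3 go.py 676.5 94 28 0.7
```

```text
t 1.8667 p [680.2 101.7 125.3] yaw 0.55 tilt 0.29 F [-0.8 -0.3  0.5] w 92.1
shift m [ 0.0972 -0.0039  0.0081] turn -0.15
```

Call:
{"api": "step_arm", "payload": {"targets": [[[0.03,-0.003,0.007,0],[0.06,-0.004,0.008,0],[0.085,-0.004,0.008,0],[0.097,-0.004,0.008,0],[0.097,-0.004,0.008,0]]]}}

```text
time: 2.28
tool_pos: [674.1, 94.0, 24.4]
tcp_rot: [-2.286, 1.564, 2.436]
contact_force: [0.5, -0.2, -0.8]
grip_width: 91.5
```

Call:
{"api": "step_arm", "payload": {"targets": [[[0,0,0,0],[0,0,0,0],[0,0,0,0],[0,0,0,0],[0,0,0,0]]], "jaw": 1}}

```text
time: 2.7
tool_pos: [674.8, 94.0, 25.9]
tcp_rot: [-2.558, 1.565, 2.164]
contact_force: [-0.2, -0.3, -0.4]
grip_width: 63.2
```

Call:
{"api": "step_arm", "payload": {"targets": [[[0,0,0,0],[0,0,0,0],[0,0,0,0],[0,0,0,0],[0,0,0,0]]]}}

```text
time: 3.12
tool_pos: [675.3, 94.0, 26.2]
tcp_rot: [-2.756, 1.566, 1.966]
contact_force: [0.9, 0.5, 1.3]
grip_width: 36.3
```

```bash
python3 go.py 676.5 94 150 0.7
```

```text
t 3.1167 p [675.3  94.   26.2] yaw 0.54 tilt 0.3 F [0.9 0.5 1.3] w 36.3
shift m [-0.1238  0.001  -0.0006] turn -0.16
```

Call:
{"api": "step_arm", "payload": {"targets": [[[0,0,0,0],[0,0,0,0],[-0.02,0,0,0],[-0.045,0,0,0],[-0.07,0,0,0]]]}}

```text
time: 3.53
tool_pos: [674.4, 93.7, 95.7]
tcp_rot: [-2.291, 1.564, 2.431]
contact_force: [0.9, 0.2, -0.6]
grip_width: 35.8
```

Call:
{"api": "step_arm", "payload": {"targets": [[[-0.025,0,0,0],[-0.03,0,0,0],[-0.03,0,0,0],[-0.03,0,0,0],[-0.03,0,0,0]]]}}

```text
time: 3.95
tool_pos: [673.3, 93.4, 123.2]
tcp_rot: [-2.03, 1.56, 2.692]
contact_force: [0.1, 0.2, -1.2]
grip_width: 35.5
```

```bash
python3 go.py 428.5 171.5 128 3.7
python3 - <<'E'
from m import *
c=snap('top','top3.png'); W=cloud(c); Z=W[...,2]; H,S,V=cv2.split(cv2.cvtColor(c['color'],cv2.COLOR_RGB2HSV))
b=np.zeros(H.shape,bool); b[228:278,138:228]=1
pg=b&(H>10)&(H<32)&(S>110); 
v,u=np.nonzero(pg); print(list(zip(u,v,H[v,u],S[v,u],Z[v,u].round())))
print('tray',rect(c,b&(H>55)&(H<100)&(S>80)&~(Z>35),15,1))
E
```

```text
t 3.95 p [673.3  93.4 123.2] yaw 0.54 tilt 0.6 F [ 0.1  0.2 -1.2] w 35.5
shift m [-0.0021 -0.2441 -0.0804] turn -3.16
[(np.int64(171), np.int64(270), np.uint8(16), np.uint8(116), np.float64(-3.0))]
tray [([419.6, 315.1, 97.9, 99.2, 1.8], 728, [158.1, 254.1])]
```

Call:
{"api": "step_arm", "payload": {"targets": [[[-0.002,-0.02,-0.007,0],[-0.004,-0.055,-0.018,-0.6],[-0.004,-0.09,-0.03,-1.2],[-0.004,-0.125,-0.041,-1.8],[-0.004,-0.16,-0.053,-2.4]]]}}

```text
time: 4.42
tool_pos: [510.4, 145.0, 127.5]
tcp_rot: [-1.959, 1.558, 2.805]
contact_force: [1.0, 0.5, -1.0]
grip_width: 35.2
```

```bash
python3 go.py 428.5 171.5 120 3.7
```

```text
t 4.4167 p [510.4 145.  127.5] yaw 2.95 tilt 0.74 F [ 1.   0.5 -1. ] w 35.2
shift m [ 0.0086 -0.0804 -0.0307] turn -0.75
```

Call:
{"api": "step_arm", "payload": {"targets": [[[0.002,-0.03,-0.012,-0.4],[0.004,-0.055,-0.021,-0.7],[0.006,-0.073,-0.028,-0.7],[0.009,-0.08,-0.031,-0.7],[0.009,-0.08,-0.031,-0.7]]]}}

```text
time: 4.83
tool_pos: [427.0, 172.2, 118.6]
tcp_rot: [-1.881, 1.555, 2.896]
contact_force: [-0.7, 0.2, -0.9]
grip_width: 35.5
```

Call:
{"api": "step_arm", "payload": {"targets": [[[0.01,0,0,0],[0.02,0,0,0],[0.02,0,0,0],[0.02,0,0,0],[0.02,0,0,0]]]}}

```text
time: 5.25
tool_pos: [427.7, 172.0, 98.7]
tcp_rot: [-1.888, 1.556, 2.889]
contact_force: [-0.0, 0.1, -0.9]
grip_width: 36.2
```

```bash
python3 go.py 428.5 171.5 85 3.7
python3 - <<'E'
from m import *
o=np.zeros((600,800,3),np.uint8)
c=snap('side'); b=c['color'][:,:,::-1]; o[:600,:400]=cv2.resize(b[240:360,210:310],(400,480),interpolation=2)[:600] if 0 else np.pad(cv2.resize(b[240:360,210:310],(400,480),interpolation=2),((0,120),(0,0),(0,0)))
d=snap('top'); b=d['color'][:,:,::-1]; o[:300,400:]=cv2.resize(b[215:290,140:240],(400,300),interpolation=2)
cv2.imwrite('pics/hov.png',o); np.save('side_hov.npy',c,allow_pickle=True)
E
```

```text
t 5.25 p [427.7 172.   98.7] yaw 3.69 tilt 0.85 F [-0.   0.1 -0.9] w 36.2
shift m [0.0137 0.0009 0.0006] turn -0.01
```

View pics/hov.png

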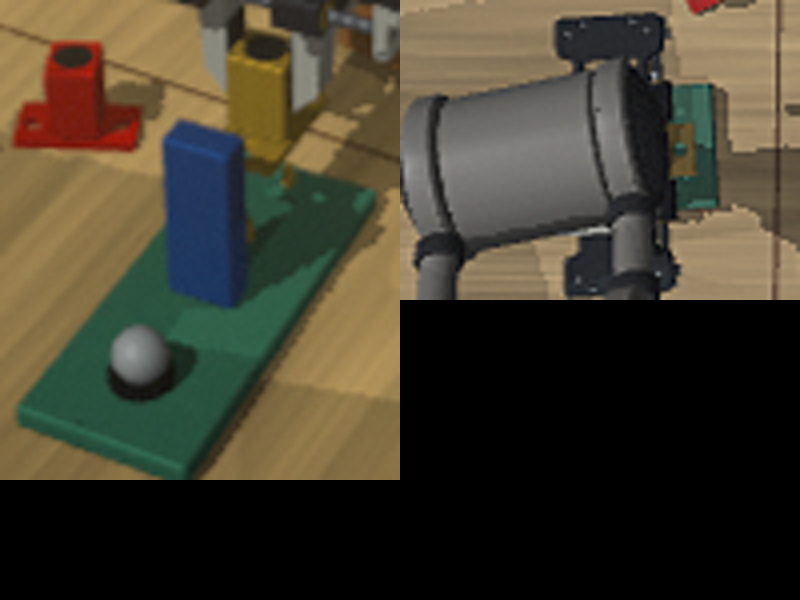

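Side crop: the housing hovers upright behind the handle at crop (260,90), with the far peg at (287,172). Top crop: the right flange end and its hole are seen at (683,150). Comparing both numerically.

```bash
cat > rel.py <<'E'
from m import *
import sys
p,r,o=tool(); zb=p[2]-26.2+float(sys.argv[1]) if len(sys.argv)>1 else p[2]-26.2
def brass(c): 
    H,S,V=cv2.split(cv2.cvtColor(c['color'],cv2.COLOR_RGB2HSV)); return (H>=17)&(H<33)&(S>120),(H>100)&(H<130)&(S>110),(H>55)&(H<100)&(S>80)
for n in('side','top'):
    c=snap(n); W=cloud(c); Z=W[...,2]; g,bl,gr=brass(c); D=(abs(W[...,0]-428)<75)&(abs(W[...,1]-205)<150)
    q=W[D&g&(abs(Z-zb-56)<5)]; 
    if len(q)>5: print(n,'body top pts',len(q),cv2.minAreaRect(q[:,:2].astype(np.float32)),np.nanmedian(q[:,2]))
    m=D&g&(abs(Z-zb-6)<5); 
    if m.sum()>5: print(n,'flange',rect(c,m,zb+6))
    m=D&bl&(Z>112)&(Z<125)
    if m.sum()>5: q=W[m]; print(n,'handle',rect(c,m,120),np.nanmedian(q[:,2]))
    m=D&g&(Z>18)&(Z<36)
    for k in rect(c,m,27,3): print(n,'peg',k)
    m=D&gr&(Z<30); q=W[m&(abs(Z-14)<4)]; print(n,'board',len(q),cv2.minAreaRect(q[:,:2].astype(np.float32)))
E
python3 rel.py
python3 - <<'E'
from h import *
c=snap('side'); 
for y,s in((-102,1),(-48,1)):
    a=np.radians(3.7); P=[424-y*np.sin(a),246+y*np.cos(a),30]; print(P,proj(c,P))
E
```

```text
side body top pts 91 ((425.2271423339844, 173.6649627685547), (34.50865173339844, 36.10810089111328), 9.446002960205078) 128.90719719487902
side flange [([423.1, 175.3, 41.8, 80.5, 4.1], 145, [278.2, 274.6])]
side handle [([416.7, 254.6, 37.6, 28.3, 6.8], 145, [259.9, 276.1])] 119.32143363460634
side peg ([424.9, 151.9, 4.7, 22.2, 29.1], 12, [281.3, 282.9])
side peg ([417.9, 205.3, 1.7, 14.0, 39.3], 5, [272.2, 297.0])
side peg ([398.4, 321.3, 2.9, 0.0, 122.1], 2, [252.0, 332.5])
side board 1997 ((418.869140625, 245.07122802734375), (98.1667709350586, 225.18426513671875), 3.3105549812316895)
top flange [([440.3, 145.8, 15.1, 15.2, 1.0], 24, [209.4, 248.2])]
top board 207 ((430.8435363769531, 144.3767547607422), (96.67094421386719, 31.890981674194336), 3.7873380184173584)
[np.float64(430.5822954418017), np.float64(144.21260693623776), 30] [280.46796235 279.41065234]
[np.float64(427.097550796142), np.float64(198.1000503229354), 30] [270.17789431 292.90133377]
```

Run:
```python
from h import *
c=snap('top')
def z(im,u0,v0,u1,v1,n):
    a=im[v0:v1,u0:u1]; return a[:,:,0].astype(int)
im=c['color']; print('flange now R rows247-257 cols 202-222'); print(z(im,203,244,222,260,0)); print(im[248:250,208:216].tolist())
im=cv2.imread('pics/top1.png')[:,:,::-1]; print(z(im,217,167,245,184,0))
for q in((210.7,252.5,79),(221.6,176,6),(238.6,176,6)): print(ray(c,*q).round(1))
```

```text
flange now R rows247-257 cols 202-222
[[ 20  21  21  20  13  42  64  56  51  54  64  63  65  67  56  54  98  97
   88]
 [ 23  18  14  31  27  41  51  49  53  53  62  65  65  65  56  34 100 102
   91]
 [ 22  20  20  41  73  74  77  77 101 107  64  63  65  64  60  30 104 106
   94]
 [ 22  19  15  44  79  77  73  99 101 104  63  60  65  65  61  29  95  97
   87]
 [ 24  20  17  27  75  76  71  96  98 101  74  63  64  65  63  32 101 101
   89]
 [ 25  18  21  12  74  75  70  96  98 100  74  61  63  63  65  23  98 102
   93]
 [ 24  25  14  15  76  77  67  93  97 102  69  63  64  67  67  23 103 105
   99]
 [ 24  25  23  15  59  59  65  60  79 103  72  42  35  65  71  28  99 103
   97]
 [ 26  26  16  18  44  35  34  59  58  99  75  39  37  43  39  19 100 102
   97]
 [ 29  21  20  16  46  43  38  31  65 103  82  46  39  42  41  22 102 106
  100]
 [ 23  31  15  17  45  69  67  66  99 103  79  43  40  43  41  23 101 103
  101]
 [ 26  22  20  13  42  72  99 102  99 102  79  43  39  42  44  26  73  92
   94]
 [ 24  25  25  11  40  98 100  97  97 100  79  45  39  41  43  27  72  90
   91]
 [ 26  25
[... 1819 characters left out ...]
111  70  47
   91  93  92  92  92  92  79  99 102 103]
 [167 141 144 147 147 150 155 113  56  45  49  49  52  51  52  51  58  45
   90  94  94  92  93  95  81  92  92  92]
 [162 139 144 148 147 149 153 158  96  58  55  53  55  55  57  58  58  55
   91  93  93  92  91  95  81  93  95  93]
 [151 147 123 116 120 120 121 123 130 134  89  82  85  82  83  85  87  88
   85  84  83  81  82  80  69  95  99 100]
 [149 151 155  90 148  93  78  79 154 100  83 160 171 106  91  93  97  86
   50  95 100  97  99  99  98  99  98  97]
 [152 153 152 156 158 158 160 159 159 160 160 159 157 162 166 105  91  83
   46  88  95  97  96  97  98  96  96  96]]
[428.2 141.9  79. ]
[675.7 121.9   6. ]
[676.   66.2   6. ]
```

Housing measures (≈428, 171.5) against seat (428.5, 171.2), within about 1 mm. I'll descend with a small correction and feel for contact.

Call:
{"api": "step_arm", "payload": {"targets": [[[0.01,0.0005,0.0003,0],[0.02,0.0005,0.0003,0],[0.03,0.0005,0.0003,0],[0.038,0.0005,0.0003,0],[0.038,0.0005,0.0003,0]]]}}

```text
time: 5.97
tool_pos: [426.0, 171.9, 59.7]
tcp_rot: [-1.83, 1.554, 2.947]
contact_force: [-0.3, -0.2, -1.7]
grip_width: 36.1
```

Call:
{"api": "step_arm", "payload": {"targets": [[[0.001,0,0,0],[0.002,0,0,0],[0.003,0,0,0],[0.004,0,0,0],[0.005,0,0,0]]]}}

```text
time: 6.38
tool_pos: [426.2, 172.0, 54.9]
tcp_rot: [-1.848, 1.554, 2.929]
contact_force: [0.8, 1.0, -1.3]
grip_width: 36.0
```

```bash
python3 go.py 428.3 171.7 43 3.7
```

```text
t 6.3833 p [426.2 172.   54.9] yaw 3.72 tilt 0.94 F [ 0.8  1.  -1.3] w 36.0
shift m [0.0119 0.0023 0.0005] turn 0.02
```

Call:
{"api": "step_arm", "payload": {"targets": [[[0,0.001,0.0,0],[0,0.0022,0.0003,0],[0,0.0022,0.0003,0],[0.001,0.0022,0.0003,0],[0.002,0.0022,0.0003,0]]]}}

```text
time: 6.8
tool_pos: [428.4, 171.9, 52.9]
tcp_rot: [-1.854, 1.555, 2.924]
contact_force: [-0.0, -0.1, -1.7]
grip_width: 35.6
```

Call:
{"api": "step_arm", "payload": {"targets": [[[0.001,0,0,0],[0.002,0,0,0],[0.003,0,0,0],[0.003,0,0,0],[0.003,0,0,0]]]}}

```text
time: 7.22
tool_pos: [428.3, 171.9, 49.8]
tcp_rot: [-1.848, 1.554, 2.929]
contact_force: [-0.8, 0.7, -1.1]
grip_width: 35.8
```

```bash
python3 go.py 428.3 171.7 43 3.7
```

```text
t 7.2167 p [428.3 171.9  49.8] yaw 3.72 tilt 0.94 F [-0.8  0.7 -1.1] w 35.8
shift m [0.0068 0.0001 0.0002] turn 0.02
```

No contact force at about 6 mm below the peg tops, so the pegs are in the holes. Continuing down.

Call:
{"api": "step_arm", "payload": {"targets": [[[0.001,0,0,0],[0.002,0,0,0],[0.003,0,0,0],[0.004,0,0,0],[0.005,0,0,0]]]}}

```text
time: 7.63
tool_pos: [428.2, 171.9, 44.7]
tcp_rot: [-1.847, 1.554, 2.93]
contact_force: [-0.3, 0.4, -1.5]
grip_width: 35.8
```

Call:
{"api": "step_arm", "payload": {"targets": [[[0.001,0,0,0],[0.002,0,0,0],[0.003,0,0,0],[0.004,0,0,0],[0.005,0,0,0]]]}}

```text
time: 8.05
tool_pos: [428.1, 171.9, 41.3]
tcp_rot: [-1.851, 1.555, 2.926]
contact_force: [-9.3, -3.9, 34.1]
grip_width: 35.5
```

Call:
{"api": "step_arm", "payload": {"targets": [[[0,0,0,0],[0,0,0,0],[0,0,0,0],[0,0,0,0],[0,0,0,0]]]}}

```text
time: 8.47
tool_pos: [428.3, 171.9, 41.4]
tcp_rot: [-1.86, 1.555, 2.917]
contact_force: [-0.8, -0.2, 4.3]
grip_width: 35.9
```

Call:
{"api": "step_arm", "payload": {"targets": [[[0,0,0,0],[0,0,0,0],[0,0,0,0],[0,0,0,0],[0,0,0,0]]], "jaw": 0}}

```text
time: 8.88
tool_pos: [428.2, 171.9, 41.2]
tcp_rot: [-1.854, 1.555, 2.923]
contact_force: [-0.2, -0.2, 0.2]
grip_width: 65.1
```

Call:
{"api": "step_arm", "payload": {"targets": [[[0,0,0,0],[0,0,0,0],[-0.01,0,0,0],[-0.04,0,0,0],[-0.07,0,0,0]]]}}

```text
time: 9.3
tool_pos: [428.2, 171.4, 111.1]
tcp_rot: [-1.774, 1.552, 3.003]
contact_force: [0.4, -0.2, -0.3]
grip_width: 91.1
```

Call:
{"api": "step_arm", "payload": {"targets": [[[-0.035,0,0,0],[-0.07,0,0,0],[-0.09,0,0,0],[-0.11,0,0,0],[-0.13,0,0,0]]]}}

```text
time: 9.72
tool_pos: [430.6, 171.0, 242.5]
tcp_rot: [-1.787, 1.552, 2.99]
contact_force: [-1.0, -0.5, -0.5]
grip_width: 91.8
```

```bash
python3 go.py 423.3 246 240 3.7
python3 - <<'E'
from m import *
o=np.zeros((480,800,3),np.uint8)
c=snap('side'); b=c['color'][:,:,::-1]; o[:,:400]=cv2.resize(b[240:360,210:310],(400,480),interpolation=2)
c=snap('top'); b=c['color'][:,:,::-1]; o[:300,400:]=cv2.resize(b[215:290,140:240],(400,300),interpolation=2)
cv2.imwrite('pics/seat.png',o)
E
sed -i 's/^p,r,o=.*/zb=15/' rel.py; python3 rel.py
```

```text
t 9.7167 p [430.6 171.  242.5] yaw 3.73 tilt 1.07 F [-1.  -0.5 -0.5] w 91.8
shift m [ 0.0028 -0.0023 -0.0753] turn 0.03
side body top pts 105 ((424.9560852050781, 174.8343963623047), (36.97759246826172, 35.056243896484375), 8.44720458984375) 71.03005547570788
side flange [([417.1, 174.6, 31.9, 82.8, 2.0], 147, [280.0, 294.1])]
side handle [([417.0, 254.6, 38.0, 26.3, 4.1], 134, [259.9, 275.9])] 119.92234124842952
side peg ([415.7, 179.0, 79.1, 36.6, 85.8], 189, [279.3, 292.8])
side peg ([397.9, 326.0, 0.0, 0.0, 0.0], 1, [251.0, 334.0])
side peg ([400.5, 337.0, 0.0, 0.0, 0.0], 1, [247.0, 337.0])
side board 1534 ((418.82122802734375, 244.63641357421875), (97.87965393066406, 224.5969696044922), 3.666008710861206)
top body top pts 49 ((428.01165771484375, 171.687255859375), (33.750030517578125, 28.60651206970215), 1.8422764539718628) 69.6093469226392
top flange [([429.8, 156.4, 34.9, 38.7, 0.2], 66, [211.5, 250.7])]
top peg ([434.9, 149.7, 41.1, 28.9, 25.4], 49, [210.9, 250.7])
top peg ([414.2, 137.7, 3.1, 3.2, 0.2], 4, [214.5, 256.5])
top board 355 ((429.0342712402344, 169.51473999023438), (97.46382141113281, 82.11132049560547), 3.2830991744995117)
```

View pics/seat.png

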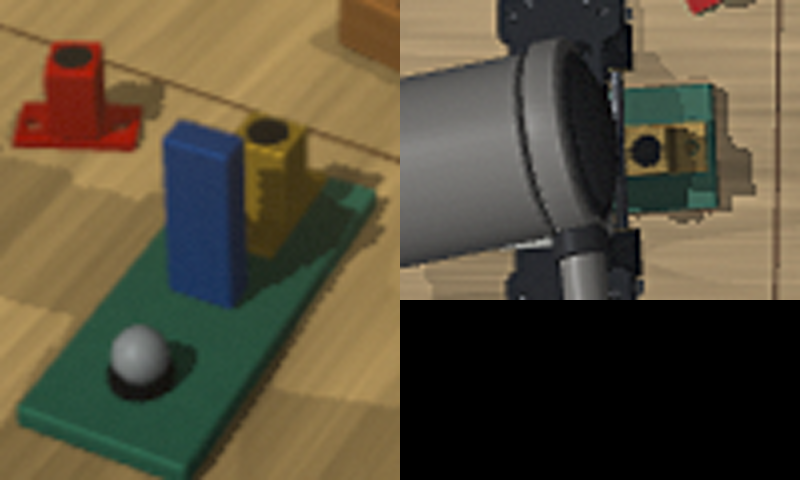

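The housing is seated: body top reads about 70–71 mm, and 71 is fully home. The ball is in its pocket (crop 140,350). Next I turn 90° to grip the handle across its 22 mm side.

Call:
{"api": "step_arm", "payload": {"targets": [[[0,0,-0.02,-7],[0,-0.001,-0.04,-14],[0,-0.002,-0.06,-21],[0,-0.002,-0.075,-28],[0,-0.002,-0.075,-35]]]}}

```text
time: 10.33
tool_pos: [422.7, 247.7, 239.6]
tcp_rot: [-2.375, 1.549, 3.021]
contact_force: [-0.4, -0.0, -0.3]
grip_width: 92.1
```

Call:
{"api": "step_arm", "payload": {"targets": [[[0,0,0,-7],[0,0,0,-14],[0,0,0,-21],[0,0,0,-28],[0,0,0,-35]]]}}

```text
time: 10.75
tool_pos: [421.9, 247.4, 237.8]
tcp_rot: [-2.928, 1.546, 3.085]
contact_force: [-0.7, 0.6, -0.4]
grip_width: 92.1
```

Call:
{"api": "step_arm", "payload": {"targets": [[[0,0,0,-7],[0,0,0,-14],[0,0,0,-20],[0,0,0,-20],[0,0,0,-20]]]}}

```text
time: 11.17
tool_pos: [421.4, 247.2, 236.6]
tcp_rot: [3.043, 1.544, 3.119]
contact_force: [-0.1, 0.1, -0.4]
grip_width: 92.0
```

```bash
python3 go.py 423.3 246.3 140 93.7; python3 -c "
from h import *
p,r,o=tool();print(r[:,0],o['joint_positions'])"
```

```text
t 11.1667 p [421.4 247.2 236.6] yaw 94.35 tilt 1.55 F [-0.1  0.1 -0.4] w 92.0
shift m [ 0.0965 -0.0013  0.0045] turn 0.65
[-2.70105099e-02  6.02628254e-04 -9.99634968e-01] [ 0.36685321  0.28064171  1.58474481  0.01063494  1.30122167 -1.28279152]
```

Call:
{"api": "step_arm", "payload": {"targets": [[[0.02,-0.001,0.002,0.6],[0.045,-0.001,0.003,0.6],[0.07,-0.001,0.004,0.6],[0.09,-0.001,0.0045,0.6],[0.1,-0.001,0.0045,0.6]]]}}

```text
time: 11.58
tool_pos: [421.6, 246.0, 133.5]
tcp_rot: [3.116, 1.539, -3.106]
contact_force: [-0.8, -1.0, -0.0]
grip_width: 91.5
```

```bash
python3 go.py 423.3 246.3 86 93.7
```

```text
t 11.5833 p [421.6 246.  133.5] yaw 93.53 tilt 1.81 F [-0.8 -1.  -0. ] w 91.5
shift m [0.0474 0.0002 0.0032] turn -0.17
```

Call:
{"api": "step_arm", "payload": {"targets": [[[0.015,0,0.002,0],[0.03,0,0.003,0],[0.042,0,0.003,0],[0.047,0,0.003,0],[0.047,0,0.003,0]]]}}

```text
time: 12.0
tool_pos: [422.1, 245.7, 85.0]
tcp_rot: [-3.134, 1.536, -3.074]
contact_force: [-0.2, -0.2, 0.0]
grip_width: 92.0
```

Call:
{"api": "step_arm", "payload": {"targets": [[[0,0,0,0],[0,0,0,0],[0,0,0,0],[0,0,0,0],[0,0,0,0]]], "jaw": 1}}

```text
time: 12.42
tool_pos: [422.4, 245.8, 85.5]
tcp_rot: [3.141, 1.537, -3.083]
contact_force: [0.8, 0.7, 0.0]
grip_width: 62.9
```

Call:
{"api": "step_arm", "payload": {"targets": [[[0,0,0,0],[0,0,0,0],[0,0,0,0],[0,0,0,0],[0,0,0,0]]]}}

```text
time: 12.83
tool_pos: [422.4, 245.8, 85.6]
tcp_rot: [3.14, 1.537, -3.084]
contact_force: [0.1, 0.1, -0.1]
grip_width: 29.8
```

Call:
{"api": "step_arm", "payload": {"targets": [[[0,0,0,0],[0,0,0,0],[0,0,0,0],[0,0,0,0],[0,0,0,0]]]}}

```text
time: 13.25
tool_pos: [422.5, 246.0, 85.5]
tcp_rot: [3.132, 1.537, -3.092]
contact_force: [0.2, 2.9, -0.6]
grip_width: 21.8
```

```bash
python3 go.py 423.3 246.3 215 93.7; python3 -c "
from h import *
p,r,o=tool();print(r[:,0],o['moment'])"
```

```text
t 13.25 p [422.5 246.   85.5] yaw 93.4 tilt 1.92 F [ 0.2  2.9 -0.6] w 21.8
shift m [-0.1294  0.0003 -0.0035] turn -0.3
[-0.03338649 -0.00164768 -0.99944116] [ 0.50669496 -0.19587314  0.04813952]
```

Call:
{"api": "step_arm", "payload": {"targets": [[[0,0,0,0],[-0.003,0,0,0],[-0.009,0,0,0],[-0.017,0,-0.001,0],[-0.027,0,-0.001,0]]]}}

```text
time: 13.67
tool_pos: [421.6, 245.5, 112.7]
tcp_rot: [-3.127, 1.535, -3.068]
contact_force: [-0.3, 0.2, -5.5]
grip_width: 21.9
```

Call:
{"api": "step_arm", "payload": {"targets": [[[-0.012,0,0,0],[-0.025,0,-0.001,0],[-0.038,0,-0.001,0],[-0.051,0,-0.002,0],[-0.064,0,-0.002,0]]]}}

```text
time: 14.08
tool_pos: [421.5, 245.3, 177.9]
tcp_rot: [-3.116, 1.535, -3.057]
contact_force: [-0.4, 0.0, -4.8]
grip_width: 21.7
```

Call:
{"api": "step_arm", "payload": {"targets": [[[-0.011,0,0,0],[-0.02,0,0,0],[-0.027,0,-0.001,0],[-0.031,0,-0.001,0],[-0.033,0,-0.001,0]]]}}

```text
time: 14.5
tool_pos: [421.6, 245.3, 211.4]
tcp_rot: [-3.117, 1.535, -3.058]
contact_force: [0.0, 0.0, -4.3]
grip_width: 21.7
```

```bash
python3 go.py 510.7 -174 208 93.4
python3 - <<'E'
from m import *
p,r,o=tool();print(r[:,0],o['moment'])
o=np.zeros((480,800,3),np.uint8)
c=snap('side'); b=c['color'][:,:,::-1]; o[:,:400]=cv2.resize(b[210:330,210:310],(400,480),interpolation=2)
W=cloud(c); g=W[(W[...,2]>120)&(W[...,2]<150)&(cv2.inRange(cv2.cvtColor(c['color'],cv2.COLOR_RGB2HSV),(55,80,0),(100,255,255))>0)]
A=np.c_[g[:,:2],np.ones(len(g))]; k=np.linalg.lstsq(A,g[:,2],rcond=None)[0]; res=abs(g[:,2]-A@k)<3
k=np.linalg.lstsq(A[res],g[res,2],rcond=None)[0]; print('slopes deg',np.degrees(k[:2]),np.median(g[:,2]))
c=snap('top'); b=c['color'][:,:,::-1]; o[:300,400:]=cv2.resize(b[215:290,140:240],(400,300),interpolation=2)
cv2.imwrite('pics/lift.png',o)
E
```

```text
t 14.5 p [421.6 245.3 211.4] yaw 93.39 tilt 2.03 F [ 0.   0.  -4.3] w 21.7
shift m [ 0.0015 -0.4238  0.0643] turn -0.01
[-0.03529751 -0.00295283 -0.99937249] [ 0.11478956 -0.21423302  0.02251795]
slopes deg [ 0.31591223 -0.07613374] 141.04864592677768
```

View pics/lift.png

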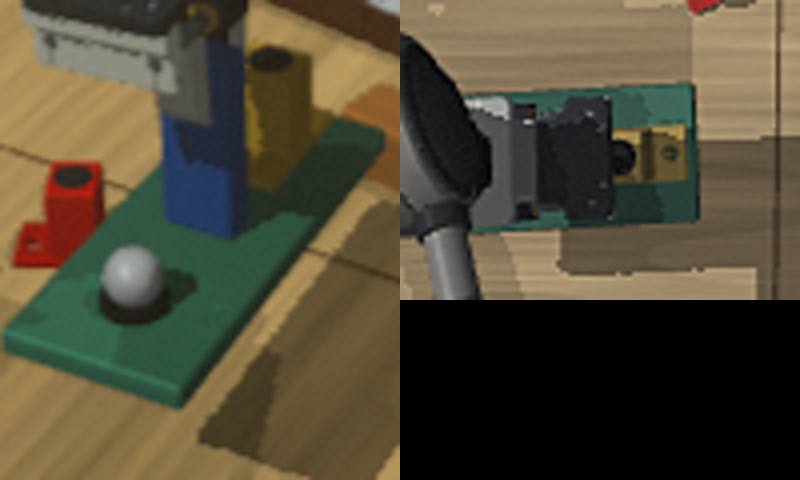

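Lifted, and the tray is level: slopes 0.3° and −0.1°. The ball sits in its cup (crop 133,280) and the housing is on its pegs. Carrying gently.

Call:
{"api": "step_arm", "payload": {"targets": [[[0,-0.003,0.0005,0],[0,-0.009,0.0014,0],[0,-0.017,0.0026,0],[0,-0.026,0.004,0],[0,-0.036,0.0055,0]]]}}

```text
time: 15.02
tool_pos: [429.2, 208.6, 210.5]
tcp_rot: [-3.106, 1.534, -3.047]
contact_force: [-0.4, 0.9, -4.9]
grip_width: 21.7
```

Call:
{"api": "step_arm", "payload": {"targets": [[[0,-0.012,0.0018,0],[0,-0.025,0.0038,0],[0,-0.039,0.0059,0],[0,-0.053,0.008,0],[0,-0.067,0.0102,0]]]}}

```text
time: 15.43
tool_pos: [443.5, 140.7, 210.1]
tcp_rot: [-3.101, 1.534, -3.042]
contact_force: [-0.1, 0.8, -5.1]
grip_width: 21.8
```

Call:
{"api": "step_arm", "payload": {"targets": [[[0,-0.015,0.0023,0],[0,-0.03,0.0046,0],[0,-0.045,0.0068,0],[0,-0.06,0.0091,0],[0,-0.075,0.0114,0]]]}}

```text
time: 15.85
tool_pos: [459.3, 64.7, 209.9]
tcp_rot: [-3.096, 1.534, -3.038]
contact_force: [0.2, 0.9, -4.8]
grip_width: 21.8
```

```bash
python3 go.py 510.7 -174 206 93.4;python3 -c "
from h import *
p,r,o=tool();print(r[:,0],o['joint_positions'],o['dq'])"
```

```text
t 15.85 p [459.3  64.7 209.9] yaw 93.31 tilt 2.09 F [ 0.2  0.9 -4.8] w 21.8
shift m [ 0.0029 -0.2413  0.0377] turn -0.09
[-0.0363117  -0.00376058 -0.99933344] [-0.02234062  0.26717837  1.68189382 -0.00485189  1.22875112 -1.64910016] [-0.37888908  0.01786569 -0.02407635 -0.01318824  0.00504027 -0.37174429]
```

Call:
{"api": "step_arm", "payload": {"targets": [[[0,-0.015,0.0023,0],[0,-0.03,0.0046,0],[0,-0.045,0.007,0],[0,-0.06,0.0094,0],[0,-0.075,0.0117,0]]]}}

```text
time: 16.27
tool_pos: [475.1, -11.2, 209.5]
tcp_rot: [-3.094, 1.534, -3.037]
contact_force: [0.6, 0.1, -3.7]
grip_width: 21.7
```

Call:
{"api": "step_arm", "payload": {"targets": [[[0,-0.015,0.0023,0],[0,-0.03,0.0046,0],[0,-0.045,0.007,0],[0,-0.06,0.0094,0],[0,-0.074,0.0116,0]]]}}

```text
time: 16.68
tool_pos: [490.7, -86.3, 209.2]
tcp_rot: [-3.091, 1.534, -3.036]
contact_force: [0.8, 0.5, -5.4]
grip_width: 21.5
```

Call:
{"api": "step_arm", "payload": {"targets": [[[0,-0.013,0.002,0],[0,-0.025,0.004,0],[0,-0.037,0.0058,0],[0,-0.048,0.0075,0],[0,-0.058,0.009,0]]]}}

```text
time: 17.1
tool_pos: [503.0, -144.8, 208.9]
tcp_rot: [-3.092, 1.534, -3.036]
contact_force: [0.7, 0.7, -4.2]
grip_width: 22.0
```

```bash
python3 go.py 510.7 -174 206 93.4
```

```text
t 17.1 p [ 503.  -144.8  208.9] yaw 93.19 tilt 2.11 F [ 0.7  0.7 -4.2] w 22.0
shift m [ 0.0027 -0.0296  0.0061] turn -0.21
```

Call:
{"api": "step_arm", "payload": {"targets": [[[0,-0.009,0.0018,0],[0,-0.017,0.0034,0],[0.001,-0.023,0.0047,0],[0.002,-0.028,0.0056,0],[0.002,-0.03,0.006,0]]]}}

```text
time: 17.52
tool_pos: [510.7, -175.0, 206.4]
tcp_rot: [-3.098, 1.533, -3.042]
contact_force: [0.2, 0.6, -5.9]
grip_width: 22.2
```

Call:
{"api": "step_arm", "payload": {"targets": [[[0,0,0,0],[0,0,0,0],[0,0,0,0],[0,0,0,0],[0,0,0,0]]]}}

```text
time: 17.93
tool_pos: [510.6, -174.7, 206.5]
tcp_rot: [-3.097, 1.534, -3.041]
contact_force: [0.0, 0.5, -5.6]
grip_width: 21.7
```

```bash
python3 go.py 510.7 -174 205.5 93.4
python3 - <<'E'
from m import *
o=bot.get_obs(); print(o['dq'].round(3))
im=np.zeros((480,800,3),np.uint8)
for n in('side','top'):
    c=snap(n); W=cloud(c); M=(W[...,2]>110)&(W[...,2]<150)&(cv2.inRange(cv2.cvtColor(c['color'],cv2.COLOR_RGB2HSV),(55,80,0),(100,255,255))>0)
    g=W[M]; A=np.c_[g[:,:2],np.ones(len(g))]; k=np.linalg.lstsq(A,g[:,2],rcond=None)[0]; s=abs(g[:,2]-A@k)<3
    k=np.linalg.lstsq(A[s],g[s,2],rcond=None)[0]; v,u=np.nonzero(M); print(n,len(g),'slopes',np.degrees(k[:2]).round(2),np.median(g[:,2]).round(1),cv2.minAreaRect(g[s][:,:2].astype(np.float32)),u.min(),u.max(),v.min(),v.max())
    cu,cv=int(u.mean()),int(v.mean()); b=c['color'][:,:,::-1][cv-60:cv+60,cu-50:cu+50]
    b=cv2.resize(b,(400,480),interpolation=2); im[:,(0 if n=='side' else 400):][:,:400]=b
cv2.imwrite('pics/end.png',im)
E
```

```text
t 17.9333 p [ 510.6 -174.7  206.5] yaw 93.21 tilt 2.14 F [ 0.   0.5 -5.6] w 21.7
shift m [0.001  0.0007 0.0001] turn -0.19
[-0.001  0.001 -0.001 -0.     0.001 -0.001]
side 1065 slopes [0.33 0.13] 135.8 ((281.20477294921875, -903.5882568359375), (1775.49462890625, 214.89511108398438), 76.59429168701172) 279 553 44 204
top 593 slopes [-0.35 -0.04] 134.3 ((510.6985778808594, -159.98239135742188), (97.41703033447266, 206.82833862304688), 3.205151081085205) 276 348 209 243
```

View pics/end.png

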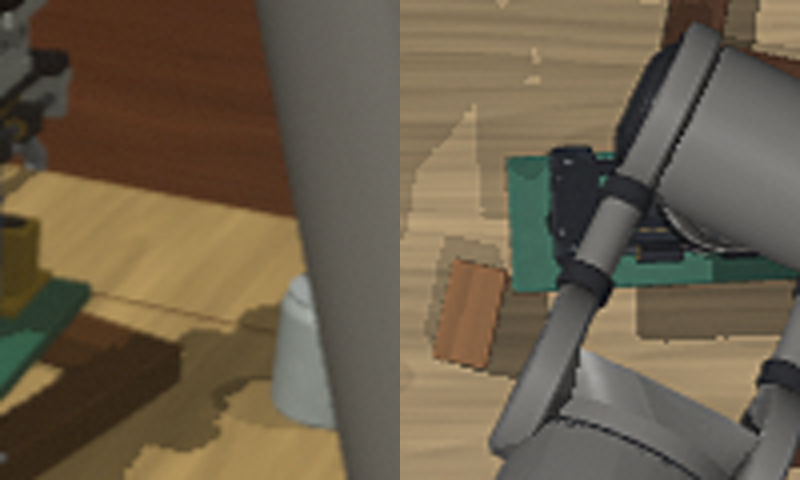

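Top crop: the tray is level at the sash and nothing else is disturbed. The side crop was off centre (other greens in the mask). One re-crop to confirm the ball and housing.

Run:
```python
from m import *
c=snap('side'); u,v=proj(c,[510,-174,150]).astype(int); print(u,v)
b=c['color'][:,:,::-1][v-50:v+50,u-60:u+60]; cv2.imwrite('pics/end2.png',cv2.resize(b,None,fx=5,fy=5,interpolation=2))
```

```text
311 173
```

View pics/end2.png

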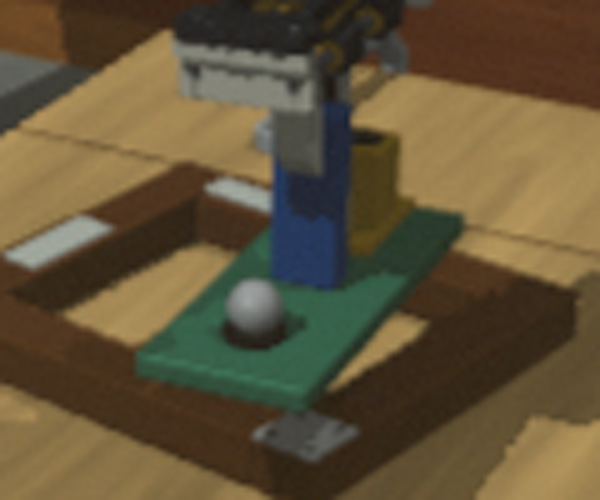

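The ball is in its cup (255,310), the housing is on its pegs (375,195) and the tray hangs free. Handing in.

```bash
python3 -c "
from h import *
print(bot.close_job())"
```

```text
the job is handed in; nothing more can be done
None
```

I seated the brass housing on the tray's two pegs and let go of it. I then lifted the tray by its handle and carried it to the sash, and handed the job in with the arm still holding it there.

- **Housing:** with the tool released, its body top read 70–71 mm against 71 mm for fully home. The last side view shows it still on its pegs.
- **Ball:** it is in its pocket in that same view.
- **Position:** the tool stood at (510.6, −174.7) and the plate was measured at (510.7, −174.0). The tray underside is about 120 mm above the bench (121 mm by the arm, 119–121 mm by the cameras).
- **Level and still:** tray slopes were 0.35° or less in both views, joint speeds were about 0, and the 5.6 N load means it rests on nothing.
- **Disagreements:** the side camera read the tray about 5 mm off the top camera in x, so I used the top camera for the tray and plate. The tool itself drifted about 2° off vertical, but the tray stayed level.
- **Not checked at the end:** I did not re-measure the other objects; nothing looked disturbed in the views taken. The highest force I read was about 35 N, pressing the housing home.

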